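# Ballast a desk lamp base and hold its cover over it

## Robot

A 6-joint arm with a two-finger parallel gripper is mounted at the origin on the work surface. World frame = base frame: x ahead of the robot, y to its left, z up, the work surface at z = 0. Lengths are in m, angles in degrees, forces in N, time in s.
With the tool pointing down it reaches from about 0.325 to 0.875 m from the base axis. Payload 4.4 kg.
Tool frame: the origin (TCP) lies between the finger pads; the fingertips stand 19 mm ahead of it and the grasp point (between the pads) is the TCP (ctrl.tips_ahead is the z of the fingertips in the tool frame, in m); z points along the fingers, y is the line along which they close (so a half turn about z gives the same grasp; the last joint's range is limited). The gripper opens to 85 mm and grips with 20 to 120 N. Pads are 22 mm wide; open, the fingers measure 114 mm over their backs; the gripper's body (76 mm by 85 mm) begins 54 mm behind the grasp point. The pads swing forward as they close: fully open they stand 13 mm farther back than shut.
Start: joints at [55.376, 11.837, 88.321, -0, 79.842, -8.623], TCP at [0.252, 0.517, 0.25] pointing down, gripper open.
Joint ranges: [-156.59, 156.59], [-49.26, 127.26], [12.9, 141.05], [-63.56, 243.56], [4.71, 150.69], [-161.64, 161.64]. Speed limits (degrees/s): [159.86, 159.86, 180, 180, 180, 180].

## Interface

Orientations are given as a 3x3 rotation matrix whose columns are the frame's x, y, z axes.
In Python, from station import ctrl gives the robot as it stands.
- The arm moves only by the tool play_rows, never from a script. Its argument "deltas" is one flat list of numbers, 7 for each row, row after row: the shift along the tool's x, y, z in units of 25 mm (1.0 is 25 mm), then the turn, a rotation vector about the tool's x, y, z in units of 8 degrees (1.0 is 8 degrees), then the finger opening in mm, from 0 to 85.4. In form: [dx, dy, dz, rx, ry, rz, claw, dx, dy, dz, rx, ry, rz, claw, ...]. A call has 1 to 12 rows; each row shifts and turns the commanded pose from where the row before left it, along the tool's axes as they then stand; what a row does not reach is not made up. A row lasts 1/10 s, in which the tool goes at most 50 mm and 8.59 degrees, less where a joint would pass 70% of its speed; a pose out of reach is approached as far as the arm can. A call is refused whole if a number of a shift passes 1 or a number of a turn 1, either way. A call with a gripper value outside its range is refused whole. The fingers move at their own pace and stop on an object; "force" is the grip in N (left out, the last holds). Time passes only in rows, so rows that do not move let the fingers close. It gives the time, the measured TCP pose, the force, the opening and the grip force at its end, in the units of the state.
- ctrl.read_state(): the state, without advancing time (a new reading comes with each control period).
- ctrl.read_camera(name): name is "scene" or "top"; returns (picture, depth): 384x512x3 uint8, red, green, blue; 384x512 float32, m along the optical axis (not along the pixel's ray), 0 where there is no reading.
- ctrl.get_calibration(name): a dict with "mtx" (3x3 intrinsics, pixels), "T" (4x4, takes a point from camera to world coordinates). Camera axes: x right, y up, looking along -z (the intrinsics and any distortion apply to the point x, -y, -z); pixel columns grow to the right and rows downward; lengths in m; the calibration is good to about 2 mm. A picture is of the moment at which its call begins. get_calibration takes no time and is no camera call.
- ctrl.hand_in(): hands the job in; it is judged then, once.
The state is a dict: "t": time; "joint_pos": joint angles; "qvel": joint speeds; "effort": joint torques, N m; "position": TCP position; "tool_rot": TCP orientation; "force": force on the tool from outside, world axes, zero at the start; "moment": the same for the moment, N m; "gripper_width": opening from 0.0 (shut) to 1.0 (fully open); "grasp_force": force on a finger pad.
Only numpy, scipy, OpenCV 4.12 (cv2) and the standard library are available. Lean on these libraries where they do the work, as an engineer would, in place of code of your own. Each camera call takes 0.05 s, during which the arm holds its last target. There are 200 camera calls.

## Task

Build up the ballast of the desk lamp: lay the large thick steel weight centred on the round base plate, then the smaller thin steel disc centred on top of the weight. Then take the lamp cover by its stem, carry it over the fan heater without touching the heater, and stop with it hovering level and centred about 15 mm above the top of the stack, its switch on the same side as the plate's cable clamp, never letting it touch the stack or the plate. Finish while still holding it there, so that I can feed the flex in underneath; leave the rolls, the mouse and the bottle where they are.

Things in the scene. Friction and masses are not known exactly. Their poses are not given: they have to be found in the camera images.
- base: lamp base plate, fixed: a square cork mat 160 x 160 x 4 mm lying on the work surface, with a round steel plate 120 mm across and 6 mm thick on its middle (plate top 10 mm above the work surface). A black cable clamp, a block 18 x 24 x 14 mm, stands at the plate's rim. Origin: centre of the mat's underside, on the plate's axis; z up, x points from the plate's axis to the clamp
- clamp (a point): top middle of the cable clamp on the base, 66 mm from the plate's axis, 18 mm above the work surface
- weight: large dark steel weight, a plain solid disc 62 mm across and 16 mm thick, about 0.36 kg, lying flat and loose on the work surface. Origin: centre of its underside; z up
- disc: small dark steel disc, plain and solid, 46 mm across and 10 mm thick, about 0.13 kg, lying flat and loose on the work surface. Origin: centre of its underside; z up
- cover: lamp cover, loose, about 0.28 kg: an aluminium shell, hollow and open below, 104 mm across at its lower rim, narrowing to 56 mm across at its flat top 38 mm up, with an upright round stem (18 mm across) rising from the top's middle to 97 mm above the rim; grip it by the stem. A black rocker switch sits on the shoulder at one side. It stands on its rim. Origin: centre of the lower rim, on the stem's axis; z up along the stem, x points from the axis to the switch
- switch (a point): top of the rocker switch on the cover, 41 mm from the stem's axis, 36 mm above the rim
- heater: black fan heater lying between the cover and the base, fixed: 280 mm long (its x), 80 mm wide (its y), top 91 mm above the work surface. Origin: centre of its underside
- roll_a: bystander: standing paper label roll, 60 mm across, 100 mm tall, loose; origin: centre of its underside
- roll_b: bystander: another paper label roll, same size, loose; origin: centre of its underside
- mouse: bystander: black computer mouse, 100 x 58 x 31 mm, loose; origin: centre of its underside, x along its length
- bottle: bystander: small closed bottle, 52 mm across, 120 mm tall, loose; origin: centre of its underside
Mind the look-alikes: they are no part of the job. What is shaped like the disc but blue or yellow is not meant.

How it is judged (in metres and radians):
On the way, in this order (a step that is already met when the one before it is completed fails the run):
1. the large weight lies flat and centred on the base plate, let go (horizontal distance between weight and base below 0.008 m and z of weight in the frame of base between 0.007 and 0.013 m and angle between weight's own z axis and vertical below 0.08 rad and linear speed of weight below 0.02 m/s and contact force between the fingers and weight below 0.05 N), for 0.2 s.
2. the small disc lies flat and centred on the weight, let go (all of step 1 and horizontal distance between disc and base below 0.008 m and z of disc in the frame of base between 0.023 and 0.029 m and angle between disc's own z axis and vertical below 0.08 rad and linear speed of disc below 0.02 m/s and contact force between the fingers and disc below 0.05 N), for 0.2 s.
3. the cover passes over the heater (y of cover in the frame of heater between -0.06 and 0.06 m and x of cover in the frame of heater between -0.2 and 0.2 m and z of cover in the frame of heater above 0.091 m), for 0.04 s.
At the end, for the whole second after the job is handed in: Cover held still by its stem, rim 5 to 28 mm above the stack, within 10 mm of the plate's axis, level within 0.12 rad, switch on the clamp's side within 0.22 rad, touching only the fingers; weight flat on plate, disc flat on weight, each within 8 mm of the axis, not touched by the fingers (all of step 2 and z of cover in the frame of base between 0.041 and 0.064 m and horizontal distance between cover and base below 0.01 m and angle between cover's own z axis and vertical below 0.12 rad and angle between the x axis of cover and the x axis of base, either way round below 0.22 rad and x of switch in the frame of base above 0.02 m and linear speed of cover below 0.02 m/s and angular speed of cover below 0.2 rad/s and contact force between the fingers and cover above 1 N and contact force between cover and weight below 0.05 N and contact force between cover and disc below 0.05 N and contact force between cover and base below 0.05 N and contact force between cover and heater below 0.05 N and contact force between cover and roll_a below 0.05 N and contact force between cover and roll_b below 0.05 N and contact force between cover and mouse below 0.05 N and contact force between cover and bottle below 0.05 N); the arm keeps its last pose, push and grip.
It fails at once if the cover touches the stack or the base plate (contact force between cover and weight above 0.5 N or contact force between cover and disc above 0.5 N or contact force between cover and base above 0.5 N).
It fails at once if anything touches the heater with more than 1 N (contact force between heater and anything else above 1 N).
It fails at once if a bystander (roll, mouse, bottle) is moved by more than 20 mm (distance of any of roll_a, roll_b, mouse, bottle from where it was at the start of the episode above 0.02 m).
It fails at once if a bystander is tipped (angle between any of roll_a, roll_b, mouse, bottle's own z axis and vertical above 0.4 rad).
It also fails if it takes over 72 s, if anything falls off the work surface, if the arm or the gripper's body presses on something with over 40 N, if the wrist force passes 120 N, or if a joint passes its speed limit or range.

## Working session

There is one attempt and no reset: what is moved stays moved. The work goes in short steps, Python scripts to look and compute and a tool call to move; the robot and the scene stay as the last step left them, time stands still between calls to the robot, and variables do not carry over. Pictures are saved under pics/ and viewed, at most 12 in all, crops included, and the job is handed in when it is done.

Besides the shell and the picture viewer there is one more tool, called after "Emit:" by a JSON object that holds its "method" and its "body", one argument or row to a line. play_rows: Moves the arm, as the interface text tells. Its arguments: {"type":"object","properties":{"deltas":{"type":"array"},"force":{"type":"number"}},"required":["deltas"]}

```bash
mkdir -p pics; ls
python3 - <<'E'
from station import ctrl
import cv2,numpy as np
for n in("top","scene"):
    p,d=ctrl.read_camera(n); cv2.imwrite(f"pics/{n}0.png",cv2.cvtColor(p,cv2.COLOR_RGB2BGR)); np.save(f"{n}0.npy",d)
    c=ctrl.get_calibration(n); print(n,np.round(c["mtx"],1).tolist(),np.round(c["T"],3).tolist(),[k for k in c])
s=ctrl.read_state(); print(s)
E
```

```text
pics
top [[485.2, 0.0, 256.2], [0.0, 485.2, 190.1], [0.0, 0.0, 1.0]] [[0.0, 0.993, -0.115, 0.432], [-1.0, 0.001, 0.003, -0.016], [0.003, 0.115, 0.993, 1.346], [0.0, 0.0, 0.0, 1.0]] ['mtx', 'T']
scene [[386.7, 0.0, 252.5], [0.0, 386.7, 191.0], [0.0, 0.0, 1.0]] [[0.358, -0.672, 0.648, 1.286], [0.934, 0.27, -0.235, -0.286], [-0.018, 0.689, 0.724, 0.858], [0.0, 0.0, 0.0, 1.0]] ['mtx', 'T']
{'t': 0.1, 'joint_pos': array([ 5.53769592e+01,  1.18797138e+01,  8.83989869e+01,  6.07454283e-04,
        7.98429766e+01, -8.62367771e+00]), 'qvel': array([ 0.02281346, -0.12108467, -0.20151021,  0.18315157, -0.06704391,
       -0.08968024]), 'effort': array([ 1.66610148e-04, -3.84093761e+01, -2.92548931e+01, -2.35495299e-04,
        4.81739364e-03,  1.05384024e-05]), 'position': array([0.25168705, 0.51624679, 0.24921877]), 'tool_rot': array([[-8.98797895e-01,  4.38361570e-01, -1.21520289e-03],
       [ 4.38363131e-01,  8.98796268e-01, -1.74165476e-03],
       [ 3.28745303e-04, -2.09809578e-03, -9.99997745e-01]]), 'force': array([ 0.26398802, -0.79356488,  0.51808899]), 'moment': array([-0.00336412, -0.02168115, -0.02149734]), 'grasp_force': 0.0, 'gripper_width': 1.0006790675212964}
```

View pics/top0.png

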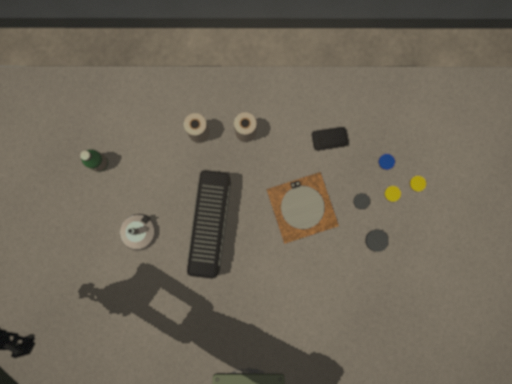

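View pics/scene0.png

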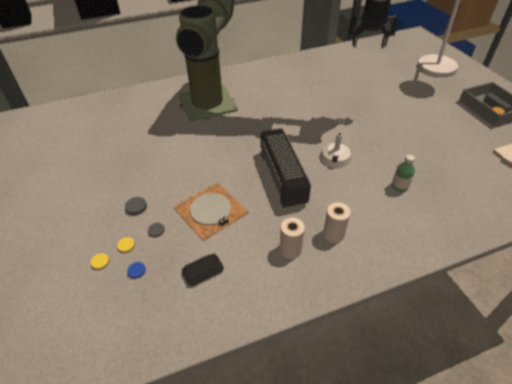

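The top view shows the plate at about (302,208) with its clamp at (296,184). The weight is at (377,240), the disc at (362,201), and the cover at (137,231) with its switch near (145,219). The heater is at about (209,223).

```bash
cat > h.py <<'E'
from station import ctrl
import cv2,numpy as np
def ray(n,uv,z):
    c=ctrl.get_calibration(n);K=c["mtx"];T=c["T"]
    d=np.array([(uv[0]-K[0,2])/K[0,0],-(uv[1]-K[1,2])/K[1,1],-1.]);d=T[:3,:3]@d
    return T[:3,3]+d*(z-T[2,3])/d[2]
def blobs(mask,box,amin=15):
    m=np.zeros_like(mask,np.uint8);x0,y0,x1,y1=box;m[y0:y1,x0:x1]=mask[y0:y1,x0:x1]
    n,l,s,c=cv2.connectedComponentsWithStats(m)
    return [(c[i].round(2),s[i].tolist()) for i in range(1,n) if s[i][4]>=amin]
def plan(x,y,z,yaw):
    """yaw of the tool y axis (deg, mod 180) -> move in tool axes and units, tool down"""
    s=ctrl.read_state();R=s["tool_rot"];dp=np.array([x,y,z])-s["position"]
    cur=np.degrees(np.arctan2(R[1,1],R[0,1]));dy=(yaw-cur+90)%180-90
    print("t",s["t"],"cur",s["position"].round(4),"yaw",round(cur,2),"tilt",R[:,2].round(4),"w",s["gripper_width"])
    print("shift units",(R.T@dp/.025).round(2),"rz total units",round(-dy/8,2),"F",s["force"].round(1),"g",s["grasp_force"])
E
python3 - <<'E'
from h import *
p=cv2.cvtColor(cv2.imread("pics/top0.png"),cv2.COLOR_BGR2HSV);H,S,V=[p[...,i].astype(int) for i in range(3)]
print(ctrl.tips_ahead)
for (u,v) in [(302,208),(377,240),(362,201),(137,231),(125,235),(145,219),(330,240),(296,184),(280,222)]: print((u,v),p[v,u])
show=lambda t,b,z:[print(t,c,s,ray("top",c,z).round(4)) for c,s in b]
dark=V<80
show("weight",blobs(dark,(360,222,400,262)),.016)
show("disc",blobs(dark,(348,188,376,216)),.010)
show("mat",blobs((S>90)&(H<25),(255,165,350,250)),.004)
show("plate",blobs((S<70)&(V>120),(275,180,330,235)),.010)
show("clamp",blobs(V<70,(285,176,306,192),5),.018)
show("cover",blobs((V>150),(112,205,165,258)),.02)
show("coverdark",blobs((V<70),(112,205,165,258),4),.036)
show("heater",blobs(V<60,(180,165,240,285),50),.091)
a=cv2.imread("pics/top0.png")
f=lambda x0,y0,x1,y1:cv2.resize(a[y0:y1,x0:x1],(400,400),interpolation=cv2.INTER_CUBIC)
cv2.imwrite("pics/c0.png",np.hstack([f(107,201,167,261),f(262,166,342,246)]))
E
```

```text
0.019
(302, 208) [ 23  43 137]
(377, 240) [25 22 70]
(362, 201) [25 22 71]
(137, 231) [16 49 67]
(125, 235) [ 26  32 166]
(145, 219) [21 33 54]
(330, 240) [ 20  49 124]
(296, 184) [22 47 81]
(280, 222) [ 15 145 130]
weight [376.53 240.01] [366, 230, 22, 21, 373] [ 0.4494 -0.348   0.016 ]
disc [361.29 200.97] [354, 194, 16, 15, 182] [ 0.557  -0.3103  0.01  ]
mat [302.14 208.24] [267, 172, 72, 72, 1786] [ 0.5372 -0.147   0.004 ]
plate [280.37 181.45] [275, 180, 17, 6, 51] [ 0.6113 -0.0867  0.01  ]
plate [327.52 185.18] [324, 180, 6, 15, 50] [ 0.6009 -0.2175  0.01  ]
plate [302.35 207.16] [282, 186, 42, 43, 1401] [ 0.5397 -0.147   0.01  ]
plate [276.31 228.56] [275, 219, 5, 16, 48] [ 0.4807 -0.0748  0.01  ]
plate [324.21 232.71] [315, 230, 15, 5, 42] [ 0.4694 -0.2063  0.01  ]
clamp [295.   184.75] [294, 183, 3, 4, 8] [ 0.601  -0.1266  0.018 ]
cover [131.17 233.4 ] [120, 218, 26, 30, 438] [0.467  0.3207 0.02  ]
coverdark [146.43 218.55] [143, 216, 9, 7, 40] [0.5065 0.2767 0.036 ]
coverdark [135.88 231.12] [135, 230, 3, 3, 8] [0.4727 0.3042 0.036 ]
heater [209.57 225.74] [188, 171, 43, 107, 1636] [0.4849 0.1011 0.091 ]
```

View pics/c0.png

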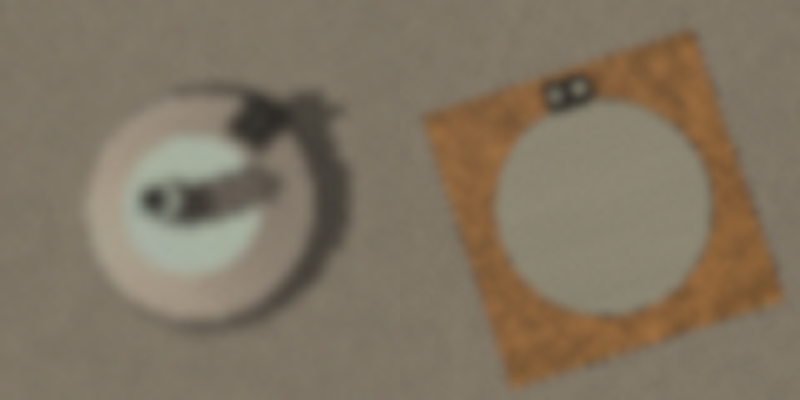

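The crops show the stem top at about px (131,231), the cover rim circle at (137,232), the switch at (145.7,218.7), the plate circle at (302.7,207.5) and the clamp at (295.8,184.4).

Run:
```python
from h import *
r=lambda u,z,n="top":ray(n,u,z).round(4)
print("stem",r((131,231),.097),"rim",r((137.1,231.8),.003),"top",r((136.3,231.6),.038),"switch",r((145.7,218.7),.036))
print("plate",r((302.7,207.5),.01),"clamp",r((295.8,184.4),.018))
c=np.array([r((262+.2*(a-400),166+.2*b),.004) for a,b in [(424,118),(692,32),(780,298),(512,384)]])
print("mat",c.mean(0).round(4),np.linalg.norm(c-np.roll(c,-1,0),axis=1).round(3))
d=(c[0]-c[3])+(c[1]-c[2]);print("yaw",np.degrees(np.arctan2(d[1],d[0])))
# second view check
p=cv2.cvtColor(cv2.imread("pics/scene0.png"),cv2.COLOR_BGR2HSV);V=p[...,2]
for t,b,z in [("weight",(120,192,152,220),.016),("disc",(145,220,168,240),.01)]:
    [print(t,c,s,r(c,z,"scene"),r(c,z*.6,"scene")) for c,s in blobs(V<85,b)]
plan(.4494,-.347,.12,108)
```

```text
stem [0.4711 0.3018 0.097 ] rim [0.4718 0.3088 0.003 ] top [0.4713 0.3025 0.038 ] switch [0.5061 0.2787 0.036 ]
plate [ 0.5387 -0.1479  0.01  ] clamp [ 0.602  -0.1288  0.018 ]
mat [ 0.5395 -0.1477  0.004 ] [0.158 0.156 0.156 0.155]
yaw 17.758028759215133
weight [135.38 211.14] [126, 205, 20, 10, 79] [ 0.4805 -0.3557  0.016 ] [ 0.4743 -0.3562  0.0096]
disc [155.17 234.3 ] [149, 232, 14, 5, 30] [ 0.58   -0.3189  0.01  ] [ 0.5766 -0.3191  0.006 ]
t 0.1 cur [0.2517 0.5162 0.2492] yaw 64.0 tilt [-0.0012 -0.0017 -1.    ] w 1.0006790675212964
shift units [-22.25 -27.56   5.22] rz total units -5.5 F [ 0.3 -0.8  0.5] g 0.0
```

Emit:
{"method": "play_rows", "body": {
  "deltas": [0,0,0,0,0,-0.92,85,0,0,0,0,0,-0.92,85,0,0,0,0,0,-0.92,85,0,0,0,0,0,-0.92,85,0,0,0,0,0,-0.92,85,0,0,0,0,0,-0.9,85]
}}

```text
t: 0.7
position: [0.2518, 0.5164, 0.2496]
tool_rot: [[-0.949, -0.314, -0.001], [-0.314, 0.949, -0.001], [0.001, -0.001, -1.0]]
force: [-0.3, 0.3, 0.4]
gripper_width: 0.991
grasp_force: 0.0
```

```bash
python3 -c "
from h import *
plan(.4494,-.347,.12,108)"
```

```text
t 0.7 cur [0.2518 0.5164 0.2496] yaw 108.3 tilt [-8.0e-04 -1.1e-03 -1.0e+00] w 0.9913885409979186
shift units [  3.33 -35.27   5.22] rz total units 0.04 F [-0.3  0.3  0.4] g 0.0
```

Emit:
{"method": "play_rows", "body": {
  "deltas": [0.1,-1,0,0,0,0,85,0.1,-1,0,0,0,0,85,0.1,-1,0,0,0,0,85,0.1,-1,0,0,0,0,85,0.1,-1,0,0,0,0,85,0.1,-1,0,0,0,0,85,0.1,-1,0,0,0,0,85,0.1,-1,0,0,0,0,85,0.1,-1,0,0,0,0,85,0.1,-1,0,0,0,0,85,0.1,-1,0,0,0,0,85,0.1,-1,0,0,0,0,85]
}}

```text
t: 1.9
position: [0.316, 0.2211, 0.2499]
tool_rot: [[-0.951, -0.309, -0.001], [-0.309, 0.951, -0.0], [0.001, -0.0, -1.0]]
force: [0.8, -0.9, -0.4]
gripper_width: 0.994
grasp_force: 0.0
```

Emit:
{"method": "play_rows", "body": {
  "deltas": [0.1,-1,0,0,0,0,85,0.1,-1,0,0,0,0,85,0.1,-1,0,0,0,0,85,0.1,-1,0,0,0,0,85,0.1,-1,0,0,0,0,85,0.1,-1,0,0,0,0,85,0.1,-1,0,0,0,0,85,0.1,-1,0,0,0,0,85,0.1,-1,0,0,0,0,85,0.1,-1,0,0,0,0,85,0.1,-1,0,0,0,0,85,0.1,-1,0,0,0,0,85]
}}

```text
t: 3.1
position: [0.3802, -0.0733, 0.2499]
tool_rot: [[-0.951, -0.309, -0.001], [-0.309, 0.951, 0.0], [0.0, 0.001, -1.0]]
force: [-0.5, -0.8, -0.1]
gripper_width: 0.993
grasp_force: 0.0
```

Emit:
{"method": "play_rows", "body": {
  "deltas": [0.1,-1,0.3,0,0,0,85,0.1,-1,0.3,0,0,0,85,0.1,-1,0.4,0,0,0,85,0.1,-1,0.4,0,0,0,85,0.1,-1,0.5,0,0,0,85,0.1,-1,0.5,0,0,0,85,0.1,-1,0.5,0,0,0,85,0.1,-1,0.5,0,0,0,85,0.1,-1,0.5,0,0,0,85,0,-1,0.5,0,0,0,85,0,-1,0.4,0,0,0,85,0,0,0,0,0,0,85]
}}

```text
t: 4.3
position: [0.4436, -0.3427, 0.1283]
tool_rot: [[-0.952, -0.307, -0.002], [-0.307, 0.952, 0.001], [0.001, 0.001, -1.0]]
force: [-0.3, 0.3, 0.3]
gripper_width: 0.997
grasp_force: 0.0
```

Run:
```python
from h import *
plan(.4494,-.347,.022,108)
p,d=ctrl.read_camera("top");a=cv2.cvtColor(p,cv2.COLOR_RGB2BGR)
b,_=ctrl.read_camera("scene");b=cv2.cvtColor(b,cv2.COLOR_RGB2BGR)
f=lambda a,x0,y0,x1,y1:cv2.resize(a[y0:y1,x0:x1],(400,400),interpolation=cv2.INTER_CUBIC)
cv2.imwrite("pics/c1.png",np.hstack([f(a,330,180,430,280),f(b,80,140,200,260)]))
```

```text
t 4.3 cur [ 0.4436 -0.3427  0.1283] yaw 107.88 tilt [-0.0016  0.001  -1.    ] w 0.9971449960221239
shift units [-0.17 -0.24  4.25] rz total units -0.02 F [-0.3  0.3  0.3] g 0.0
```

View pics/c1.png

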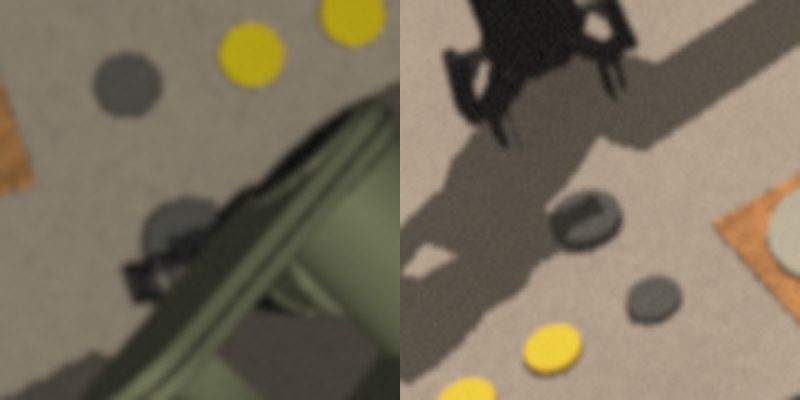

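```bash
python3 -c "
from h import *
print(ray('scene',(137,204),.016),ray('scene',(156.5,229.1),.01),ray('top',(361.9,201.2),.01))"
```

```text
[ 0.45435317 -0.34679251  0.016     ] [ 0.56331538 -0.31191202  0.01      ] [ 0.55632277 -0.31196178  0.01      ]
```

Emit:
{"method": "play_rows", "body": {
  "deltas": [-0.17,-0.2,0.6,0,0,0,85,0,0,0.8,0,0,0,85,0,0,0.8,0,0,0,85,0,0,0.8,0,0,0,85,0,0,0.8,0,0,0,85,0,0,0.4,0,0,0,85,0,0,0,0,0,0,85]
}}

```text
t: 5.1
position: [0.4486, -0.3425, 0.0241]
tool_rot: [[-0.951, -0.31, -0.002], [-0.31, 0.951, 0.003], [0.001, 0.003, -1.0]]
force: [0.3, 0.6, 0.5]
gripper_width: 0.996
grasp_force: 0.0
```

Emit:
{"method": "play_rows", "body": {
  "deltas": [-0.06,-0.16,0.2,0,0,0,85,0,0,0,0,0,0,58,0,0,0,0,0,0,58,0,0,0,0,0,0,58,0,0,0,0,0,0,56,0,0,0,0,0,0,56,0,0,0,0,0,0,56],
  "force": 50
}}

```text
t: 5.8
position: [0.4534, -0.3489, 0.0222]
tool_rot: [[-0.951, -0.309, 0.002], [-0.309, 0.951, -0.003], [-0.001, -0.003, -1.0]]
force: [-0.6, -0.6, 5.9]
gripper_width: 0.699
grasp_force: 53.6
```

Emit:
{"method": "play_rows", "body": {
  "deltas": [0,0,-0.5,0,0,0,56,0,0,-1,0,0,0,56,0,0,-1,0,0,0,56,0,0,-1,0,0,0,56,0,0,-0.8,0,0,0,56,0,0,0,0,0,0,56]
}}

```text
t: 6.4
position: [0.4539, -0.3492, 0.1314]
tool_rot: [[-0.951, -0.309, 0.005], [-0.309, 0.951, -0.005], [-0.003, -0.006, -1.0]]
force: [1.2, -0.4, -3.5]
gripper_width: 0.696
grasp_force: 55.1
```

Run:
```python
from h import *
plan(.539,-.1478,.12,107.7)
p,d=ctrl.read_camera("top");a=cv2.cvtColor(p,cv2.COLOR_RGB2BGR)
b,_=ctrl.read_camera("scene");b=cv2.cvtColor(b,cv2.COLOR_RGB2BGR)
f=lambda a,x0,y0,x1,y1:cv2.resize(a[y0:y1,x0:x1],(400,400),interpolation=cv2.INTER_CUBIC)
cv2.imwrite("pics/c2.png",np.hstack([f(a,330,180,430,280),f(b,90,120,190,220)]))
```

```text
t 6.4 cur [ 0.4539 -0.3492  0.1314] yaw 108.0 tilt [ 0.0049 -0.0049 -1.    ] w 0.6958380403054348
shift units [-5.73  6.61  0.43] rz total units 0.04 F [ 1.2 -0.4 -3.5] g 55.135762095451355
```

View pics/c2.png

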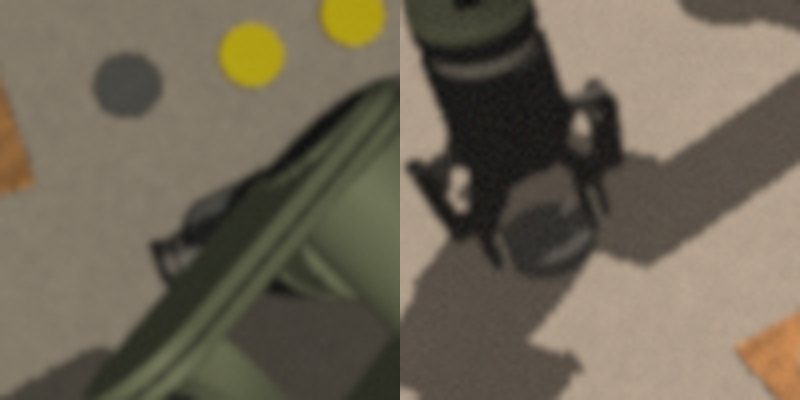

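Emit:
{"method": "play_rows", "body": {
  "deltas": [-0.82,0.94,0,0,0,0,56,-0.82,0.94,0,0,0,0,56,-0.82,0.94,0,0,0,0,56,-0.82,0.94,0,0,0,0,56,-0.82,0.94,0,0,0,0,56,-0.82,0.94,0.2,0,0,0,56,-0.82,0.94,0.5,0,0,0,56,0,0,0.5,0,0,0,56,0,0,0,0,0,0,56,0,0,0,0,0,0,56]
}}

```text
t: 7.5
position: [0.5365, -0.147, 0.0962]
tool_rot: [[-0.951, -0.309, -0.003], [-0.309, 0.951, 0.001], [0.003, 0.002, -1.0]]
force: [-0.3, -0.3, -2.6]
gripper_width: 0.7
grasp_force: 55.1
```

```bash
python3 -c "
from h import *
plan(.540,-.1478,.033,107.7)"
```

```text
t 7.5 cur [ 0.5365 -0.147   0.0962] yaw 107.98 tilt [-0.0033  0.001  -1.    ] w 0.6998464034601896
shift units [-0.13 -0.08  2.53] rz total units 0.03 F [-0.3 -0.3 -2.6] g 55.061768889427185
```

Emit:
{"method": "play_rows", "body": {
  "deltas": [-0.12,-0.08,0.6,0,0,0,56,0,0,0.6,0,0,0,56,0,0,0.5,0,0,0,56,0,0,0.4,0,0,0,56,0,0,0.25,0,0,0,56,0,0,0.1,0,0,0,56,0,0,0,0,0,0,56]
}}

```text
t: 8.2
position: [0.5412, -0.1477, 0.0362]
tool_rot: [[-0.951, -0.309, -0.001], [-0.309, 0.951, 0.0], [0.0, 0.0, -1.0]]
force: [-0.7, -0.5, -3.4]
gripper_width: 0.699
grasp_force: 55.2
```

Emit:
{"method": "play_rows", "body": {
  "deltas": [0,0,0.08,0,0,0,56,0,0,0.06,0,0,0,56,0,0,0,0,0,0,56]
}}

```text
t: 8.5
position: [0.5415, -0.1478, 0.0332]
tool_rot: [[-0.951, -0.309, 0.0], [-0.309, 0.951, -0.0], [-0.0, -0.0, -1.0]]
force: [0.7, -0.0, -2.6]
gripper_width: 0.696
grasp_force: 55.2
```

Emit:
{"method": "play_rows", "body": {
  "deltas": [0,0,0.03,0,0,0,56,0,0,0,0,0,0,85,0,0,0,0,0,0,85,0,0,0,0,0,0,85,0,0,-0.8,0,0,0,85,0,0,-1,0,0,0,85,0,0,-1,0,0,0,85,0,0,-1,0,0,0,85,0,0,0,0,0,0,85]
}}

```text
t: 9.4
position: [0.5447, -0.1493, 0.132]
tool_rot: [[-0.951, -0.309, 0.009], [-0.309, 0.951, -0.004], [-0.007, -0.006, -1.0]]
force: [1.1, -0.3, -0.3]
gripper_width: 0.991
grasp_force: 0.0
```

```bash
python3 -c "
from h import *
plan(.559,-.3115,.12,107.7)"
```

```text
t 9.4 cur [ 0.5447 -0.1493  0.132 ] yaw 108.0 tilt [ 0.0088 -0.004  -1.    ] w 0.9914495313070741
shift units [ 1.46 -6.35  0.51] rz total units 0.04 F [ 1.1 -0.3 -0.3] g 0.0
```

Emit:
{"method": "play_rows", "body": {
  "deltas": [0.21,-0.91,0,0,0,0,85,0.21,-0.91,0,0,0,0,85,0.21,-0.91,0,0,0,0,85,0.21,-0.91,0,0,0,0,80,0.21,-0.91,0.2,0,0,0,75,0.21,-0.91,0.5,0,0,0,70,0.2,-0.91,0.5,0,0,0,70,0,0,0.5,0,0,0,70,0,0,0,0,0,0,70]
}}

```text
t: 10.3
position: [0.5537, -0.3092, 0.0813]
tool_rot: [[-0.951, -0.308, -0.005], [-0.308, 0.951, 0.004], [0.003, 0.006, -1.0]]
force: [-0.1, 0.3, -0.1]
gripper_width: 0.818
grasp_force: 0.0
```

Run:
```python
from h import *
plan(.5585,-.3115,.020,107.7)
p,d=ctrl.read_camera("top");a=cv2.cvtColor(p,cv2.COLOR_RGB2BGR)
b,_=ctrl.read_camera("scene");b=cv2.cvtColor(b,cv2.COLOR_RGB2BGR)
f=lambda a,x0,y0,x1,y1:cv2.resize(a[y0:y1,x0:x1],(400,400),interpolation=cv2.INTER_CUBIC)
cv2.imwrite("pics/c3.png",np.hstack([f(a,262,166,342,246),f(b,120,160,250,290)]))
```

```text
t 10.3 cur [ 0.5537 -0.3092  0.0813] yaw 107.94 tilt [-0.005   0.0044 -1.    ] w 0.818023242325881
shift units [-0.16 -0.16  2.45] rz total units 0.03 F [-0.1  0.3 -0.1] g 0.0
```

View pics/c3.png

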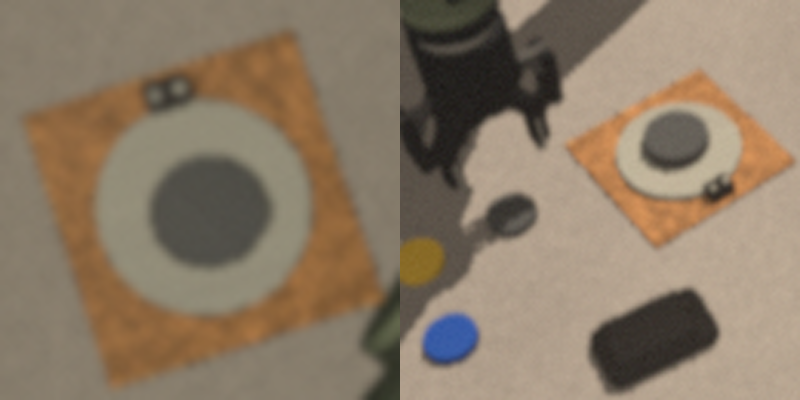

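The weight lies flat at crop (210,211) with the plate circle at (203,208), so it is a few mm off centre at most. I'll compute the exact offset, and the disc grip in the same way.

Run:
```python
from h import *
a=cv2.cvtColor(ctrl.read_camera("top")[0],cv2.COLOR_RGB2HSV);V,S=a[...,2],a[...,1]
for c,s in blobs(V<95,(285,192,322,225)):print("w",c,s,ray("top",c,.024).round(4))
m=((S<90)).astype(np.uint8);k=np.zeros_like(m);k[178:240,272:335]=m[178:240,272:335]
n,l,st,c=cv2.connectedComponentsWithStats(k);i=l[190,303];print(st[i],c[i])
cs,_=cv2.findContours((l==i).astype(np.uint8),cv2.RETR_EXTERNAL,cv2.CHAIN_APPROX_NONE);print(cv2.minEnclosingCircle(cs[0]))
for u in [(302.7,207.5),(302.5,207.7)]:print(ray("top",u,.01).round(4))
```

```text
w [303.62 207.88] [293, 198, 23, 21, 376] [ 0.5366 -0.1491  0.024 ]
[ 281  181   43   48 1521] [302.10322156 206.35700197]
((301.5723571777344, 204.71710205078125), 24.15393829345703)
[ 0.5387 -0.1479  0.01  ]
[ 0.5382 -0.1474  0.01  ]
```

Emit:
{"method": "play_rows", "body": {
  "deltas": [-0.14,-0.12,0.5,0,0,0,70,0,0,0.6,0,0,0,70,0,0,0.6,0,0,0,70,0,0,0.5,0,0,0,70,0,0,0.1,0,0,0,70,0,0,0,0,0,0,70]
}}

```text
t: 11.05
position: [0.5593, -0.3118, 0.0259]
tool_rot: [[-0.951, -0.309, -0.002], [-0.309, 0.951, 0.001], [0.001, 0.002, -1.0]]
force: [0.1, -0.8, 0.1]
gripper_width: 0.817
grasp_force: 0.0
```

Emit:
{"method": "play_rows", "body": {
  "deltas": [0.08,0,0,0,0,0,70,0,0,0,0,0,0,42,0,0,0,0,0,0,42,0,0,0,0,0,0,42,0,0,0,0,0,0,40,0,0,0,0,0,0,40],
  "force": 40
}}

```text
t: 11.65
position: [0.5584, -0.3131, 0.0276]
tool_rot: [[-0.951, -0.309, 0.0], [-0.309, 0.951, -0.0], [-0.0, -0.0, -1.0]]
force: [0.9, -0.3, 1.0]
gripper_width: 0.469
grasp_force: 0.5
```

Run:
```python
from h import *
b,_=ctrl.read_camera("scene");b=cv2.cvtColor(b,cv2.COLOR_RGB2BGR);print(ctrl.read_state()["grasp_force"])
f=lambda a,x0,y0,x1,y1:cv2.resize(a[y0:y1,x0:x1],(600,600),interpolation=cv2.INTER_CUBIC)
cv2.imwrite("pics/c4.png",f(b,110,180,190,260))
```

```text
0.6616057315841317
```

View pics/c4.png

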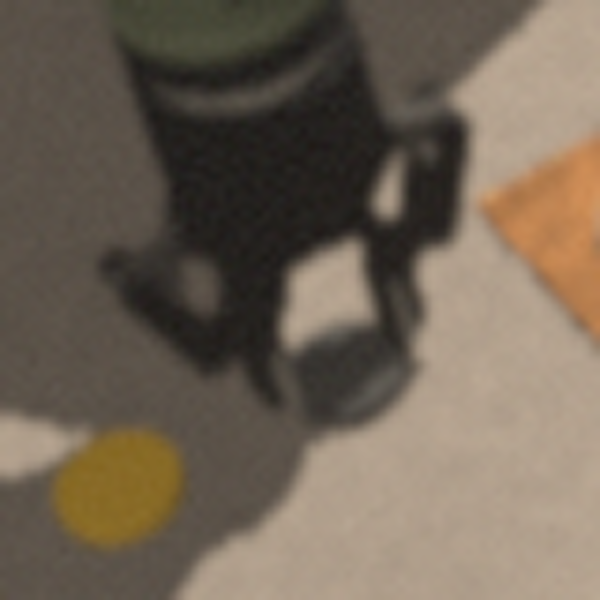

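Emit:
{"method": "play_rows", "body": {
  "deltas": [0,0,0,0,0,0,65,0,0,0,0,0,0,65,0,0,0.14,0,0,0,65,0,0,0.14,0,0,0,65,0,0,0,0,0,0,65]
}}

```text
t: 12.2
position: [0.5576, -0.3125, 0.0192]
tool_rot: [[-0.951, -0.309, -0.001], [-0.309, 0.951, 0.001], [0.001, 0.002, -1.0]]
force: [-0.2, 0.6, 0.6]
gripper_width: 0.761
grasp_force: 0.0
```

Emit:
{"method": "play_rows", "body": {
  "deltas": [0,0,0,0,0,0,42,0,0,0,0,0,0,42,0,0,0,0,0,0,40,0,0,0,0,0,0,38,0,0,0,0,0,0,38]
}}

```text
t: 12.7
position: [0.5584, -0.3131, 0.0205]
tool_rot: [[-0.951, -0.309, 0.0], [-0.309, 0.951, -0.0], [-0.0, -0.0, -1.0]]
force: [0.9, -0.3, 1.0]
gripper_width: 0.514
grasp_force: 41.0
```

Gripped at the width I expected for the disc. Now lift and check.

Emit:
{"method": "play_rows", "body": {
  "deltas": [0,0,-0.5,0,0,0,38,0,0,-1,0,0,0,38,0,0,-1,0,0,0,38,0,0,-1,0,0,0,38,0,0,0,0,0,0,38,0,0,0,0,0,0,38]
}}

```text
t: 13.3
position: [0.5584, -0.3131, 0.1084]
tool_rot: [[-0.951, -0.309, 0.001], [-0.309, 0.951, -0.001], [-0.001, -0.001, -1.0]]
force: [-0.8, -0.5, -1.6]
gripper_width: 0.513
grasp_force: 41.0
```

Run:
```python
from h import *
plan(.539,-.1485,.10,107.7)
a=cv2.cvtColor(ctrl.read_camera("top")[0],cv2.COLOR_RGB2BGR)
b=cv2.cvtColor(ctrl.read_camera("scene")[0],cv2.COLOR_RGB2BGR)
f=lambda a,x0,y0,x1,y1:cv2.resize(a[y0:y1,x0:x1],(400,400),interpolation=cv2.INTER_CUBIC)
cv2.imwrite("pics/c5.png",np.hstack([f(a,310,160,410,260),f(b,100,160,180,240)]))
```

```text
t 13.3 cur [ 0.5584 -0.3131  0.1084] yaw 108.0 tilt [ 1.e-03 -8.e-04 -1.e+00] w 0.5132161308181198
shift units [-1.3   6.5   0.33] rz total units 0.04 F [-0.8 -0.5 -1.6] g 40.998972058296204
```

View pics/c5.png

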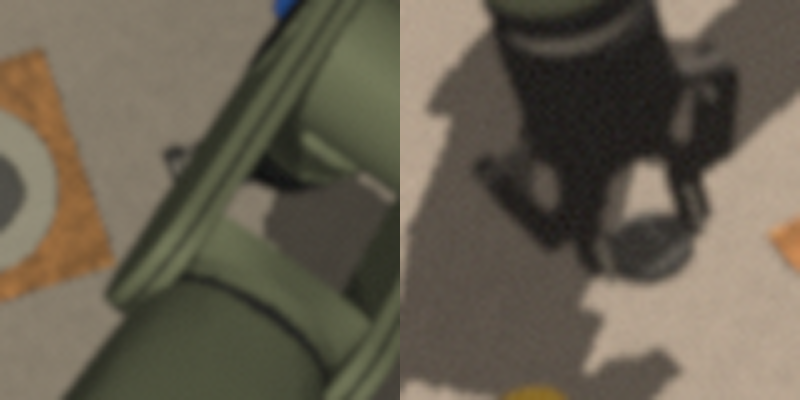

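Emit:
{"method": "play_rows", "body": {
  "deltas": [-0.19,0.93,0,0,0,0,38,-0.19,0.93,0,0,0,0,38,-0.19,0.93,0,0,0,0,38,-0.19,0.93,0,0,0,0,38,-0.19,0.93,0,0,0,0,38,-0.19,0.93,0,0,0,0,38,-0.2,0.93,0,0,0,0,38,0,0,0.5,0,0,0,38,0,0,0.5,0,0,0,38,0,0,0.5,0,0,0,38,0,0,0.4,0,0,0,38,0,0,0,0,0,0,38]
}}

```text
t: 14.6
position: [0.5379, -0.1478, 0.0575]
tool_rot: [[-0.951, -0.308, -0.005], [-0.308, 0.951, 0.002], [0.004, 0.003, -1.0]]
force: [-0.0, 0.9, -0.6]
gripper_width: 0.511
grasp_force: 41.1
```

```bash
python3 -c "
from h import *
plan(.540,-.148,.0475,107.7)"
```

```text
t 14.6 cur [ 0.5379 -0.1478  0.0575] yaw 107.93 tilt [-0.0047  0.002  -1.    ] w 0.5114732625057117
shift units [-0.08 -0.03  0.4 ] rz total units 0.03 F [-0.   0.9 -0.6] g 41.09884858131409
```

Emit:
{"method": "play_rows", "body": {
  "deltas": [-0.02,-0.02,0.2,0,0,0,38,0,0,0.12,0,0,0,38,0,0,0,0,0,0,38,0,0,0,0,0,0,38]
}}

```text
t: 15.0
position: [0.5407, -0.1483, 0.0526]
tool_rot: [[-0.951, -0.309, 0.001], [-0.309, 0.951, -0.0], [-0.0, -0.0, -1.0]]
force: [-0.6, -0.2, -1.4]
gripper_width: 0.513
grasp_force: 41.1
```

Emit:
{"method": "play_rows", "body": {
  "deltas": [0.03,0,0.1,0,0,0,38,0,0,0.1,0,0,0,38,0,0,0,0,0,0,38,0,0,0,0,0,0,38]
}}

```text
t: 15.4
position: [0.5396, -0.1483, 0.0472]
tool_rot: [[-0.951, -0.309, -0.0], [-0.309, 0.951, 0.0], [0.0, 0.0, -1.0]]
force: [0.3, -0.1, -1.1]
gripper_width: 0.512
grasp_force: 41.1
```

Just above the weight; go down 0.7 mm, release, retreat.

Emit:
{"method": "play_rows", "body": {
  "deltas": [0,0,0.03,0,0,0,38,0,0,0,0,0,0,38,0,0,0,0,0,0,60,0,0,0,0,0,0,65,0,0,0,0,0,0,65,0,0,-0.6,0,0,0,65,0,0,-1,0,0,0,65,0,0,-1,0,0,0,65,0,0,-1,0,0,0,65,0,0,-1,0,0,0,65,0,0,-1,0,0,0,65,0,0,-1,0,0,0,65]
}}

```text
t: 16.6
position: [0.5398, -0.1484, 0.214]
tool_rot: [[-0.951, -0.309, 0.001], [-0.309, 0.951, -0.001], [-0.001, -0.001, -1.0]]
force: [-0.0, -0.1, 0.7]
gripper_width: 0.762
grasp_force: 0.0
```

```bash
python3 -c "
from h import *
plan(.471,.302,.22,56)"
```

```text
t 16.6 cur [ 0.5398 -0.1484  0.214 ] yaw 108.0 tilt [ 1.5e-03 -7.0e-04 -1.0e+00] w 0.7616181647925692
shift units [-2.95 17.98 -0.25] rz total units 6.5 F [-0.  -0.1  0.7] g 0.0
```

Emit:
{"method": "play_rows", "body": {
  "deltas": [-0.15,1,-0.3,0,0,0,60,-0.16,1,-0.3,0,0,0,60,-0.16,1,-0.3,0,0,0,60,-0.16,1,0,0,0,0,60,-0.16,1,0,0,0,0,60,-0.16,1,0,0,0,0,60,-0.17,1,0,0,0,0,60,-0.17,1,0,0,0,0,60,-0.17,1,0,0,0,0,60,-0.17,1,0,0,0,0,60,-0.17,1,0,0,0,0,60,-0.17,1,0,0,0,0,60]
}}

```text
t: 17.8
position: [0.4937, 0.1532, 0.2355]
tool_rot: [[-0.951, -0.309, 0.002], [-0.309, 0.951, 0.0], [-0.002, -0.0, -1.0]]
force: [0.2, -0.5, -0.0]
gripper_width: 0.707
grasp_force: 0.0
```

Emit:
{"method": "play_rows", "body": {
  "deltas": [-0.16,1,0,0,0,0,60,-0.16,1,0,0,0,0,60,-0.16,1,0,0,0,0,60,-0.16,1,0,0,0,0,60,-0.16,1,0,0,0,0,60,-0.16,0.95,0,0,0,0,60,0,0,0,0,0,0.92,60,0,0,0,0,0,0.92,60,0,0,0,0,0,0.92,60,0,0,0,0,0,0.92,60,0,0,0,0,0,0.92,60,0,0,0,0,0,0.92,60]
}}

```text
t: 19.0
position: [0.4708, 0.3011, 0.2354]
tool_rot: [[-0.895, 0.446, 0.001], [0.446, 0.895, 0.001], [-0.001, 0.001, -1.0]]
force: [0.4, -0.4, 0.2]
gripper_width: 0.705
grasp_force: 0.0
```

Emit:
{"method": "play_rows", "body": {
  "deltas": [0,0,0,0,0,0.92,60,0,0,0,0,0,0,60,0,0,0,0,0,0,60]
}}

```text
t: 19.3
position: [0.4708, 0.3011, 0.2349]
tool_rot: [[-0.835, 0.55, 0.001], [0.55, 0.835, 0.001], [-0.001, 0.001, -1.0]]
force: [-0.6, -0.1, 0.9]
gripper_width: 0.7
grasp_force: 0.0
```

Run:
```python
from h import *
plan(.471,.302,.077,56.5)
a=cv2.cvtColor(ctrl.read_camera("top")[0],cv2.COLOR_RGB2BGR);np.save("a.npy",a)
b=cv2.cvtColor(ctrl.read_camera("scene")[0],cv2.COLOR_RGB2BGR)
f=lambda a,x0,y0,x1,y1:cv2.resize(a[y0:y1,x0:x1],(400,400),interpolation=cv2.INTER_CUBIC)
cv2.imwrite("pics/c6.png",np.hstack([f(a,262,166,342,246),f(b,270,80,390,200)]))
V=cv2.cvtColor(a,cv2.COLOR_BGR2HSV)[...,2]
for c,s in blobs(V<95,(285,192,322,225)):print("w",c,s,ray("top",c,.024).round(4))
```

```text
t 19.3 cur [0.4708 0.3011 0.2349] yaw 56.63 tilt [ 1.e-03  5.e-04 -1.e+00] w 0.6995484551882795
shift units [0.02 0.03 6.32] rz total units 0.02 F [-0.6 -0.1  0.9] g 0.0
w [303.57 207.86] [293, 198, 23, 21, 377] [ 0.5366 -0.1489  0.024 ]
```

View pics/c6.png

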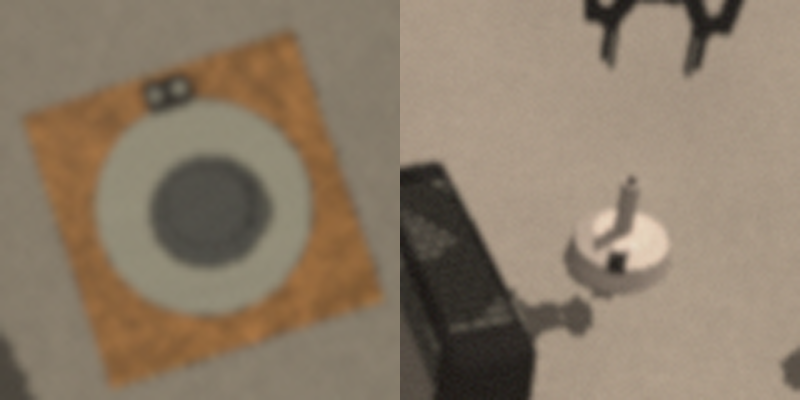

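Both parts of the stack look concentric at about crop (208,209). The gripper is straight above the stem, so I lower it.

Emit:
{"method": "play_rows", "body": {
  "deltas": [0,0.03,1,0,0,0,60,0,0,1,0,0,0,60,0,0,1,0,0,0,60,0,0,1,0,0,0,60,0,0,0.8,0,0,0,60,0,0,0.7,0,0,0,60,0,0,0.5,0,0,0,60,0,0,0.3,0,0,0,60,0,0,0,0,0,0,60,0,0,0,0,0,0,60]
}}

```text
t: 20.4
position: [0.4717, 0.3019, 0.0772]
tool_rot: [[-0.834, 0.552, 0.001], [0.552, 0.834, 0.0], [-0.001, 0.001, -1.0]]
force: [-0.4, -0.5, 1.1]
gripper_width: 0.704
grasp_force: 0.0
```

Run:
```python
from h import *
plan(.471,.302,.075,56.5)
b=cv2.cvtColor(ctrl.read_camera("scene")[0],cv2.COLOR_RGB2BGR)
cv2.imwrite("pics/c7.png",cv2.resize(b[90:180,290:380],(500,500),interpolation=cv2.INTER_CUBIC))
```

```text
t 20.4 cur [0.4717 0.3019 0.0772] yaw 56.49 tilt [ 1.1e-03  5.0e-04 -1.0e+00] w 0.7042753273423958
shift units [ 0.02 -0.01  0.09] rz total units -0.0 F [-0.4 -0.5  1.1] g 0.0
```

View pics/c7.png

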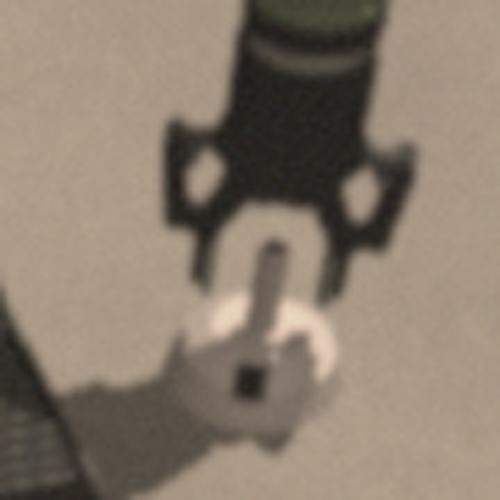

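The stem top, at crop (272,248), lies between the fingers. I close, then lift.

Emit:
{"method": "play_rows", "body": {
  "deltas": [0,0,0.05,0,0,0,40,0,0,0,0,0,0,25,0,0,0,0,0,0,15,0,0,0,0,0,0,10,0,0,0,0,0,0,8,0,0,0,0,0,0,8,0,0,0,0,0,0,8],
  "force": 70
}}

```text
t: 21.15
position: [0.4717, 0.302, 0.076]
tool_rot: [[-0.834, 0.552, 0.001], [0.552, 0.834, 0.001], [-0.001, 0.001, -1.0]]
force: [0.0, 0.5, 5.0]
gripper_width: 0.189
grasp_force: 68.3
```

Emit:
{"method": "play_rows", "body": {
  "deltas": [0,0,-0.2,0,0,0,8,0,0,-0.2,0,0,0,8,0,0,0,0,0,0,8,0,0,0,0,0,0,8]
}}

```text
t: 21.55
position: [0.4707, 0.3014, 0.0848]
tool_rot: [[-0.834, 0.552, -0.001], [0.552, 0.834, -0.0], [0.0, -0.001, -1.0]]
force: [-0.5, -0.0, -3.5]
gripper_width: 0.191
grasp_force: 68.3
```

Emit:
{"method": "play_rows", "body": {
  "deltas": [0,0,-0.6,0,0,0,8,0,0,-0.9,0,0,0,8,0,0,-1,0,0,0,8,0,0,-1,0,0,0,8,0,0,-1,0,0,0,8,0,0,-0.6,0,0,0,8,0,0,-0.4,0,0,0,8,0,0,0,0,0,0,8]
}}

```text
t: 22.35
position: [0.4719, 0.302, 0.2244]
tool_rot: [[-0.834, 0.552, 0.003], [0.552, 0.834, 0.001], [-0.002, 0.003, -1.0]]
force: [0.2, -0.4, -3.1]
gripper_width: 0.195
grasp_force: 68.4
```

Emit:
{"method": "play_rows", "body": {
  "deltas": [0,0,0,0,0,-0.6,8,0,0,0,0,0,-0.7,8,0,0,0,0,0,-0.7,8,0,0,0,0,0,-0.7,8,0,0,0,0,0,-0.7,8,0,0,0,0,0,-0.7,8,0,0,0,0,0,-0.7,8,0,0,0,0,0,-0.7,8,0,0,0,0,0,-0.6,8,0,0,0,0,0,-0.33,8,0,0,0,0,0,0,8,0,0,0,0,0,0,8]
}}

```text
t: 23.55
position: [0.4704, 0.3013, 0.2214]
tool_rot: [[-0.952, -0.307, -0.002], [-0.307, 0.952, -0.001], [0.002, -0.0, -1.0]]
force: [0.3, -0.4, -3.4]
gripper_width: 0.192
grasp_force: 68.5
```

Run:
```python
from h import *
plan(.5385,-.148,.221,108)
a=cv2.cvtColor(ctrl.read_camera("top")[0],cv2.COLOR_RGB2BGR)
b=cv2.cvtColor(ctrl.read_camera("scene")[0],cv2.COLOR_RGB2BGR)
f=lambda a,x0,y0,x1,y1:cv2.resize(a[y0:y1,x0:x1],(400,400),interpolation=cv2.INTER_CUBIC)
cv2.imwrite("pics/c8.png",np.hstack([f(a,80,170,180,270),f(b,260,40,400,180)]))
```

```text
t 23.55 cur [0.4704 0.3013 0.2214] yaw 107.86 tilt [-0.0023 -0.001  -1.    ] w 0.19169045435048432
shift units [  2.92 -17.94   0.03] rz total units -0.02 F [ 0.3 -0.4 -3.4] g 68.51049184799194
```

View pics/c8.png

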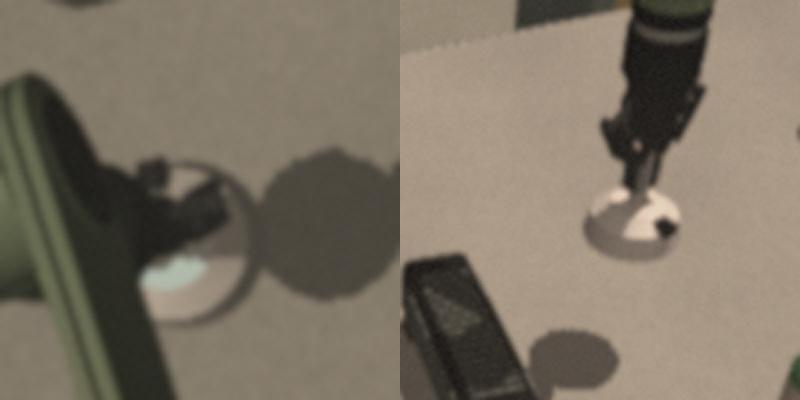

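The cover hangs level with its switch at top-crop (153,170), up and left of the cover centre at about (175,245). That is roughly 16° yaw, against 17.7° for the clamp, so I carry it over.

Emit:
{"method": "play_rows", "body": {
  "deltas": [0.08,-0.5,0,0,0,0,8,0.15,-0.9,0,0,0,0,8,0.15,-0.9,0,0,0,0,8,0.15,-0.9,0,0,0,0,8,0.15,-0.9,0,0,0,0,8,0.15,-0.9,0,0,0,0,8,0.15,-0.9,0,0,0,0,8,0.15,-0.9,0,0,0,0,8,0.15,-0.9,0,0,0,0,8,0.15,-0.9,0,0,0,0,8]
}}

```text
t: 24.65
position: [0.5031, 0.0843, 0.2229]
tool_rot: [[-0.952, -0.307, 0.0], [-0.307, 0.952, -0.001], [-0.0, -0.001, -1.0]]
force: [-0.1, 0.0, -2.8]
gripper_width: 0.195
grasp_force: 68.6
```

Emit:
{"method": "play_rows", "body": {
  "deltas": [0.15,-0.9,0,0,0,0,8,0.15,-0.9,0,0,0,0,8,0.15,-0.9,0,0,0,0,8,0.15,-0.9,0,0,0,0,8,0.15,-0.9,0,0,0,0,8,0.15,-0.9,0,0,0,0,8,0.15,-0.9,0,0,0,0,8,0.15,-0.9,0,0,0,0,8,0.15,-0.9,0,0,0,0,8,0.15,-0.9,0,0,0,0,8,0.05,-0.3,0,0,0,0,8,0,0,0,0,0,0,8]
}}

```text
t: 25.85
position: [0.5376, -0.1483, 0.2228]
tool_rot: [[-0.952, -0.305, -0.0], [-0.305, 0.952, -0.0], [0.0, 0.0, -1.0]]
force: [0.0, 0.8, -2.2]
gripper_width: 0.194
grasp_force: 68.6
```

Emit:
{"method": "play_rows", "body": {
  "deltas": [0,0,0,0,0,0,8,0,0,0,0,0,0,8]
}}

```text
t: 26.05
position: [0.5376, -0.146, 0.2227]
tool_rot: [[-0.951, -0.309, -0.0], [-0.309, 0.951, 0.001], [0.0, 0.001, -1.0]]
force: [0.5, 0.0, -2.5]
gripper_width: 0.195
grasp_force: 68.6
```

```bash
python3 -c "
from h import *
plan(.5385,-.148,.1275,108)"
```

```text
t 26.05 cur [ 0.5376 -0.146   0.2227] yaw 107.97 tilt [-4.e-04  6.e-04 -1.e+00] w 0.1952459257850822
shift units [-0.01 -0.09  3.81] rz total units -0.0 F [ 0.5  0.  -2.5] g 68.63214254379272
```

Emit:
{"method": "play_rows", "body": {
  "deltas": [0,-0.09,0.4,0,0,0,8,0,0,0.6,0,0,0,8,0,0,0.6,0,0,0,8,0,0,0.6,0,0,0,8,0,0,0.6,0,0,0,8,0,0,0.5,0,0,0,8,0,0,0.3,0,0,0,8,0,0,0.1,0,0,0,8,0,0,0,0,0,0,8,0,0,0,0,0,0,8,0,0,0,0,0,0,8]
}}

```text
t: 27.15
position: [0.5393, -0.1495, 0.1312]
tool_rot: [[-0.951, -0.308, 0.002], [-0.308, 0.951, -0.001], [-0.001, -0.001, -1.0]]
force: [-0.7, -0.2, -1.7]
gripper_width: 0.189
grasp_force: 68.6
```

Run:
```python
from h import *
plan(.5385,-.148,.127,108)
a=cv2.cvtColor(ctrl.read_camera("top")[0],cv2.COLOR_RGB2BGR)
b=cv2.cvtColor(ctrl.read_camera("scene")[0],cv2.COLOR_RGB2BGR)
f=lambda a,x0,y0,x1,y1:cv2.resize(a[y0:y1,x0:x1],(400,400),interpolation=cv2.INTER_CUBIC)
cv2.imwrite("pics/c9.png",np.hstack([f(a,262,166,342,246),f(b,165,150,255,240)]))
```

```text
t 27.15 cur [ 0.5393 -0.1495  0.1312] yaw 107.92 tilt [ 1.8e-03 -8.0e-04 -1.0e+00] w 0.18851864666128004
shift units [0.01 0.07 0.17] rz total units -0.01 F [-0.7 -0.2 -1.7] g 68.64751696586609
```

View pics/c9.png

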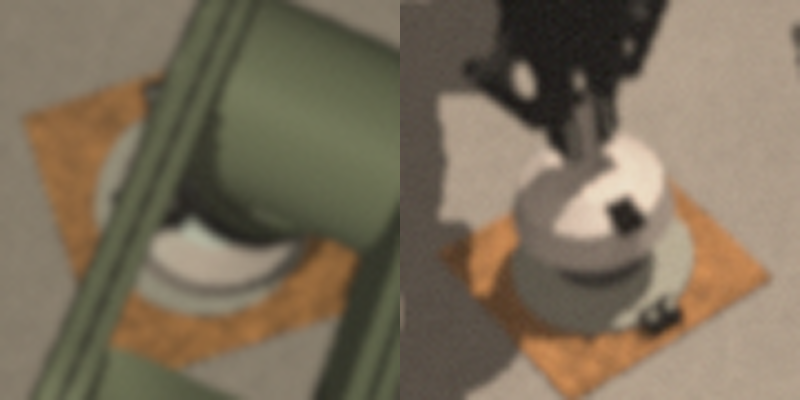

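The cover hovers level over the stack, its switch at scene-crop (627,215) on the side of the clamp at (660,318). I trim it 3 mm down and let it settle.

Emit:
{"method": "play_rows", "body": {
  "deltas": [0,0.03,0.08,0,0,0,8,0,0,0.04,0,0,0,8,0,0,0,0,0,0,8,0,0,0,0,0,0,8,0,0,0,0,0,0,8,0,0,0,0,0,0,8,0,0,0,0,0,0,8]
}}

```text
t: 27.95
position: [0.5384, -0.1485, 0.1273]
tool_rot: [[-0.952, -0.308, 0.0], [-0.308, 0.952, -0.0], [-0.0, -0.0, -1.0]]
force: [-0.9, -0.6, -2.0]
gripper_width: 0.189
grasp_force: 68.6
```

Run:
```python
from h import *
plan(.5385,-.148,.127,108)
s=ctrl.read_state()
ok=abs(s["position"][2]-.128)<.005 and np.hypot(s["position"][0]-.5385,s["position"][1]+.148)<.004 and s["grasp_force"]>30
print(ok,s["qvel"].round(2), ctrl.hand_in() if ok else None)
```

```text
t 27.95 cur [ 0.5384 -0.1485  0.1273] yaw 107.92 tilt [ 0.e+00 -1.e-04 -1.e+00] w 0.18945789956323053
shift units [-0.01  0.02  0.01] rz total units -0.01 F [-0.9 -0.6 -2. ] g 68.64802837371826
the job is handed in; nothing more can be done
True [ 0.06  0.    0.11  0.04 -0.02  0.01] None
```

The job is handed in at about 28 s: the weight and disc are stacked on the plate, and the gripper is holding the cover level and centred about 15 mm above them, switch on the clamp's side; the judge's verdict was not shown.

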